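# Set the week wheel to its pointer

## Robot

A 6-joint arm with a two-finger parallel gripper is mounted at the origin on a cart in front of the work surface, level with it; the furniture and walls round the work are solid. World frame = base frame: x ahead of the robot, y to its left, z up, the work surface at z = 0. Lengths are in m, angles in degrees, forces in N, time in s.
With the tool pointing down it reaches from about 0.35 to 0.875 m from the base axis. Payload 4.2 kg.
Tool frame: the origin (TCP) lies midway between the tips of the shut fingers; the grasp point (between the pads) lies 19 mm behind it; z points along the fingers, y is the line along which they close (so a half turn about z gives the same grasp; the last joint's range is limited). The gripper opens to 87 mm and grips with 3 to 60 N. Pads are 19 mm wide; open, the fingers measure 117 mm over their backs; the gripper's body (75 mm by 190 mm) begins 51 mm behind the grasp point.
Start: joints at [80.306, 22.042, 0.453, 0, -68.411, -14.817], TCP at [0.259, 0.569, 0.223] pointing down, gripper open.
Joint ranges: [-179.83, 179.83], [-69.29, 118.12], [-61.27, 80.66], [-181.25, 117.63], [-171.15, -9.14], [-177.46, 177.46]. Speed limits (degrees/s): [159.86, 159.86, 180, 180, 180, 180].

## Interface

Orientations are given as a 3x3 rotation matrix whose columns are the frame's x, y, z axes.
In Python, from station import sense, capture, camera_params, finish_job gives the robot as it stands.
- The arm moves only by the tool drive_tool, never from a script. Its argument "rows" is a list of rows, each an object of numbers: "tx", "ty", "tz": the shift along the tool's x, y, z in cm; "ax", "ay", "az": the turn, a rotation vector about the tool's x, y, z in rad; "claw": the finger opening in cm, from 0 to 8.7. In form: [{"tx": .., "ty": .., "tz": .., "ax": .., "ay": .., "az": .., "claw": ..}, ...]. A call has 1 to 10 rows; each row shifts and turns the commanded pose from where the row before left it, along the tool's axes as they then stand; what a row does not reach is not made up. A row lasts 1/12 s, in which the tool goes at most 41.7 mm and 7.16 degrees, less where a joint would pass 70% of its speed; a pose out of reach is approached as far as the arm can. A call with a gripper value outside its range is refused whole. The fingers move at their own pace and stop on an object; the grip force is fixed at half the most. Time passes only in rows, so rows that do not move let the fingers close. It gives the time, the measured TCP pose, the force, the opening and the grip force at its end, in the units of the state.
- sense(): the state, without advancing time (a new reading comes with each control period).
- capture(name): name is "side" or "top"; returns (picture, depth): 420x560x3 uint8, red, green, blue; 420x560 float32, m along the optical axis (not along the pixel's ray), 0 where there is no reading.
- camera_params(name): a dict with "intrinsics" (3x3 intrinsics, pixels), "k1" (the pictures are not rectified: a ray, as slopes to the right and down, at radius r is drawn at 1 + k1 r^2 times it, then the intrinsics apply), "R" (3x3) and "t" (3): a world point X has camera coordinates R X + t. Camera axes: x right, y down, z forward; pixel columns grow to the right and rows downward; lengths in m; the calibration is good to about 2 mm. A picture is of the moment at which its call begins. camera_params takes no time and is no camera call.
- finish_job(): hands the job in; it is judged then, once.
The state is a dict: "time_s": time; "joints": joint angles; "joint_velocities": joint speeds; "effort": joint torques, N m; "tcp_pos": TCP position; "ee_rot": TCP orientation; "wrist_force": force on the tool from outside, world axes, zero at the start; "moment": the same for the moment, N m; "gripper_width": opening from 0.0 (shut) to 1.0 (fully open); "gripper_force": force on a finger pad.
Only numpy, scipy, OpenCV 4.12 (cv2) and the standard library are available. Lean on these libraries where they do the work, as an engineer would, in place of code of your own. Each camera call takes 0.05 s, during which the arm holds its last target. There are 200 camera calls.

## Task

Flick the lugs of the week wheel with a fingertip, turning it click by click the way its arrow shows (clockwise from above), until the one lug that carries a ball rests in its click right at the pointer. Do not let it run a click past the pointer and do not turn it round the other way. Only push the wheel's edge: do not grasp, lift or shove the wheel's stand, and leave the stamp, ink bottle and eraser that stand round it where they are.

Things in the scene. Friction and masses are not known exactly. Their poses are not given: they have to be found in the camera images.
- week_wheel: Week wheel, loose desk instrument, 0.95 kg, held by friction on a rubber sole: round dark wooden foot 90 mm across, 18 mm high, with a 30 mm wide tail along its own +x to 80 mm from the axis, carrying a steel pointer post (top 50 mm above the desk). A flat grey thumbwheel lies on it. Origin: on the wheel's upright axis at the foot's underside; z up. Its -x side (no post) is turned roughly towards the robot.
- hub (a point): Top of the wheel's hub dome, on its axis, 46 mm above the desk. The wheel: a disc of radius 32 mm, 21 to 40 mm above the desk, with seven upright radial lugs 7 mm thick, out to radius 52 mm, 21 to 49 mm above the desk, 51.4 degrees apart. The disc's top has an arrow.
- near_edge (a point): Fixed point of the stand on its -x side, 52 mm from the axis, 35 mm above the desk: the lugs' ends pass here, overhanging the foot, so a fingertip 24 to 40 mm above the desk clears the foot and meets a lug. At rest in a click the middle of a gap is here, with lugs 25.7 degrees either side, and another lug is at the pointer.
- wheel (a joint): Turn in rad, growing clockwise from above (way of the arrow; the -x edge moves to the stand's +y). 0: ball lug at the pointer. Sprung clicks every 0.898 (0, -0.898, -1.795..). Starts 2, 3 or 4 clicks short; if between clicks it drops into the nearest in 0.5 s. A push of 1 to 3 N on a lug's end turns it; past half way it jumps on into the next click by itself and stays.
- ball_lug (a point): Centre of the 12 mm ball on a short pin on top of one lug, 40 mm from the wheel's axis, 61 mm above the desk; it marks that lug. The other six lugs are plain.
- pointer (a point): Tip of the steel cone of the pointer post, at 59 mm from the wheel's axis on the stand's +x side, 44 mm above the desk, pointing at the wheel.
- stamp: Loose hand stamp with a turned red knob, 24x48x69 mm, standing beside and behind the wheel on the left; origin at its underside's centre. To be left alone.
- ink: Loose ink bottle, 54x54x64 mm, standing behind the wheel on the right; origin at its underside's centre. To be left alone.
- rubber_eraser: Loose eraser, 21x46x12 mm, lying to the right of the wheel; origin at its underside's centre. To be left alone.
Not all that is in view belongs to the job. What is shaped like the week_wheel but pink or purple is not meant.

How it is judged (in metres and radians):
At the end, for the whole second after the job is handed in: The wheel rests in the click with its ball lug at the pointer (within 0.15 rad); the stand is upright within 30 mm of where it stood, its pointer within 40 mm; stamp, ink bottle and eraser lie within 20 mm of where they were (value of joint wheel between -0.15 and 0.15 rad and velocity of joint wheel between -0.1 and 0.1 rad/s and distance of week_wheel from where it was at the start of the episode below 0.03 m and distance of pointer from where it was at the start of the episode below 0.04 m and angle between week_wheel's own z axis and vertical below 0.05 rad and linear speed of week_wheel below 0.01 m/s and distance of each of stamp, ink, rubber_eraser from where it was at the start of the episode below 0.02 m); the robot touches nothing.
It fails at once if the wheel runs more than half a click past the pointer (value of joint wheel above 0.45 rad).
It fails at once if the wheel is turned backwards, beyond the farthest starting click (value of joint wheel below -4.1 rad).
It fails at once if the stand is lifted, tipped or shoved (height (world z) of week_wheel above 0.012 m or angle between week_wheel's own z axis and vertical above 0.2 rad or distance of week_wheel from where it was at the start of the episode above 0.03 m or distance of pointer from where it was at the start of the episode above 0.04 m).
It fails at once if the stamp, ink bottle or eraser is moved or lifted (distance of any of stamp, ink, rubber_eraser from where it was at the start of the episode above 0.02 m).
It also fails if it takes over 45 s, if anything falls off the work surface, if the arm or the gripper's body presses on something with over 40 N, if the wrist force passes 120 N, or if a joint passes its speed limit or range.

## Working session

There is one attempt and no reset: what is moved stays moved. The work goes in short steps, Python scripts to look and compute and a tool call to move; the robot and the scene stay as the last step left them, time stands still between calls to the robot, and variables do not carry over. Pictures are saved under pics/ and viewed, at most 10 in all, crops included, and the job is handed in when it is done.

Besides the shell and the picture viewer there is one more tool, called after "Emit:" by a JSON object that holds its "method" and its "body", one argument or row to a line. drive_tool: Moves the arm, as the interface text tells. Its arguments: {"type":"object","properties":{"rows":{"type":"array"}},"required":["rows"]}

```bash
mkdir -p pics; cat > h.py <<'E'
import numpy as np, cv2
from station import *
def unproj(name,u,v,depth=None,z=None):
    c=camera_params(name);K=np.array(c["intrinsics"]);R=np.array(c["R"]);t=np.array(c["t"])
    p=cv2.undistortPoints(np.array([[[u,v]]],float),K,np.array([c["k1"],0,0,0.]))[0,0]
    d=R.T@np.array([p[0],p[1],1]);o=-R.T@t
    return o+d*(depth if depth is not None else (z-o[2])/d[2])
E
python3 - <<'E'
from h import *
for n in("top","side"):
    p,d=capture(n);cv2.imwrite(f"pics/{n}0.png",p[:,:,::-1]);np.save(n+"d.npy",d)
    c=camera_params(n);print(n,c["k1"],-np.array(c["R"]).T@c["t"],np.array(c["R"]).round(2).tolist())
s=sense();print(s["time_s"],s["tcp_pos"],np.round(s["ee_rot"],3).tolist())
E
```

```text
top -0.13713340504430502 [ 0.48551141 -0.03422817  1.16939474] [[0.0, -1.0, -0.02], [-1.0, -0.0, -0.08], [0.08, 0.02, -1.0]]
side -0.042642970371167356 [ 0.3076439  -0.77297636  0.38237032] [[0.94, -0.34, -0.02], [-0.14, -0.33, -0.93], [0.31, 0.88, -0.36]]
0.1 [0.25906935 0.56817327 0.22153871] [[0.91, -0.415, -0.001], [-0.415, -0.91, -0.002], [0.0, 0.002, -1.0]]
```

View pics/top0.png

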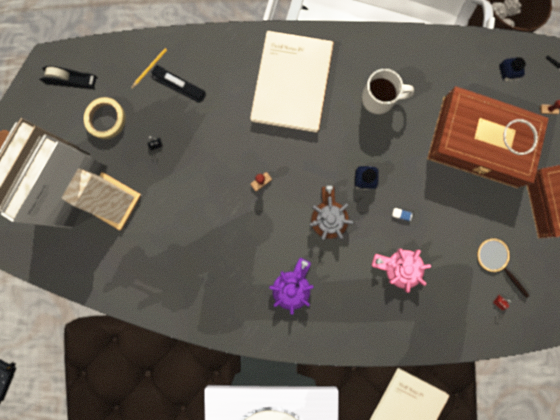

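View pics/side0.png

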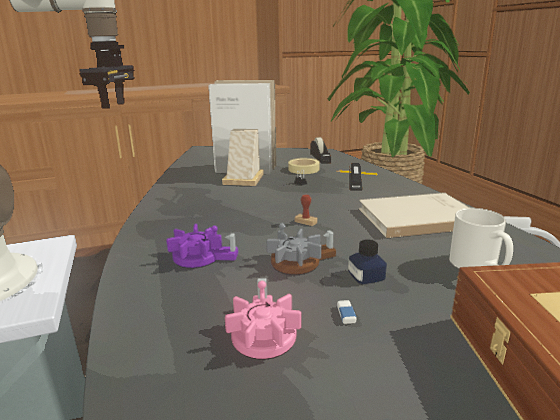

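The candidates in the top view are grey with a dark wooden foot at (330,218), purple at (292,291) and pink at (407,268). The grey one fits the description. The stamp is at (261,181), the ink at (367,178) and the eraser at (402,214). I'll confirm with an enlarged crop.

```bash
python3 - <<'E'
import cv2,numpy as np
a=cv2.imread("pics/top0.png")[170:250,285:385];b=cv2.imread("pics/side0.png")[215:285,255:345]
a=cv2.resize(a,(800,640)[0:2] if 0 else (700,560),interpolation=cv2.INTER_CUBIC)
cv2.imwrite("pics/c1.png",a)
cv2.imwrite("pics/c2.png",cv2.resize(b,None,fx=8,fy=8,interpolation=cv2.INTER_CUBIC))
E
```

```text
(no output)
```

View pics/c1.png

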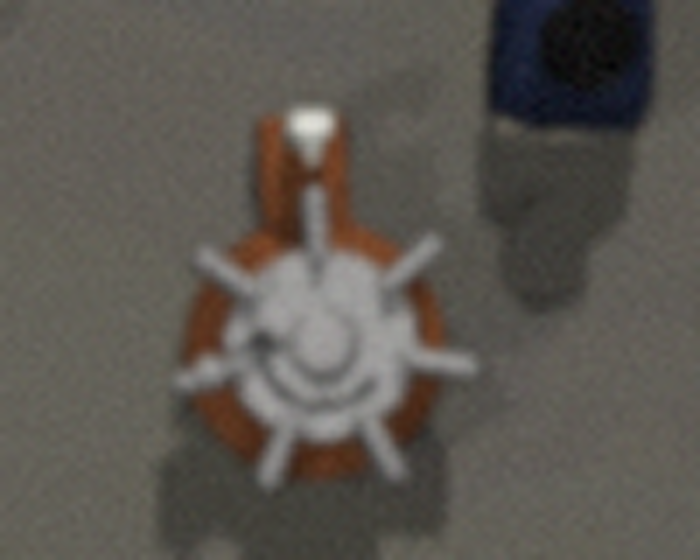

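View pics/c2.png

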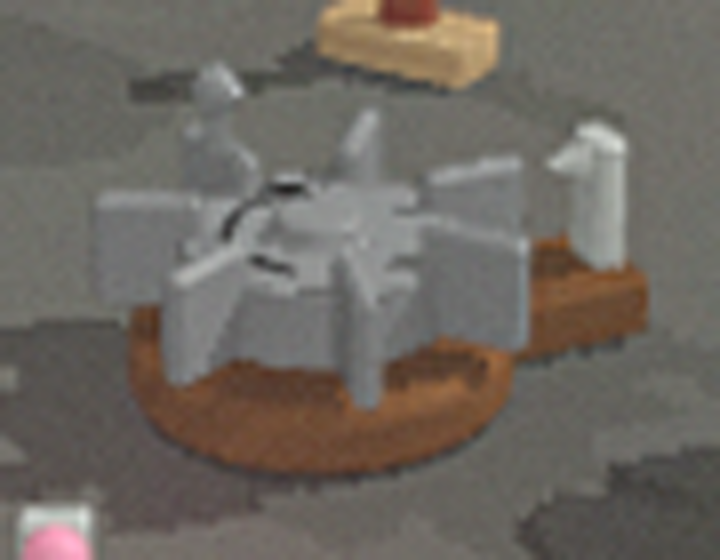

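The grey wheel is confirmed. The crop shows its wooden foot, the pointer cone tip at (329.6,194.3) and the hub at (331,218). The ball lug is at about (314,223), two lugs counter-clockwise of the pointer, so it's 2 clicks short. The arrow runs clockwise.

```bash
python3 - <<'E'
from h import *
hub=unproj("top",331.0,217.9,z=.046);pt=unproj("top",329.6,194.3,z=.044);ball=unproj("top",285+207/7,170+370/7,z=.061)
# side check: hub dome at crop(325,215)/8, pointer tip (552,163)/8
print("side",unproj("side",255+325/8,215+213/8,z=.046),unproj("side",255+552/8,215+163/8,z=.044),unproj("side",255+218/8,215+87/8,z=.061))
print(hub,pt,ball,np.linalg.norm((pt-hub)[:2]))
th=np.arctan2(*(pt-hub)[1::-1]);print("yaw",np.degrees(th))
ex=np.array([np.cos(th),np.sin(th)]);ey=np.array([-ex[1],ex[0]])
print("ball",(ball-hub)[:2]@ex,(ball-hub)[:2]@ey)
for n,(u,v) in dict(purple=(292,291),pink=(407,268)).items():print(n,unproj("top",u,v,z=.046))
E
```

```text
side [ 0.55746517 -0.14562477  0.046     ] [ 0.61805876 -0.13765514  0.044     ] [ 0.54768669 -0.10260434  0.061     ]
[ 0.55832555 -0.13990262  0.046     ] [ 0.61364183 -0.13725409  0.044     ] [ 0.54599425 -0.1008025   0.061     ] 0.05537964781970417
yaw 2.7412116985332524
ball -0.010447235205013323 0.039645123399419814
purple [ 0.38980291 -0.04936862  0.046     ]
pink [ 0.44184065 -0.31614435  0.046     ]
```

Emit:
{"method": "drive_tool", "body": {
  "rows": [
    {"az":0.12,"claw":0},
    {"az":0.12,"claw":0},
    {"az":0.12,"claw":0},
    {"az":0.12,"claw":0},
    {"az":0.12,"claw":0},
    {"az":0.12,"claw":0},
    {"az":0.12,"claw":0},
    {"az":0.12,"claw":0},
    {"az":0.12,"claw":0},
    {"claw":0}
  ]
}}

```text
invalid input at $.rows[0]: expected keys tx, ty, tz, ax, ay, az, claw
```

```bash
cat >> h.py <<'E'
def go(lx,ly,z,hub=(.558,-.141),th=np.radians(3.5)):
    s=sense();ex=np.array([np.cos(th),np.sin(th),0]);ey=np.array([-ex[1],ex[0],0])
    p=np.array([*hub,z])+lx*ex+ly*ey;R=np.array(s["ee_rot"])
    print("t",s["time_s"],"tcp",np.round(s["tcp_pos"],4),"local",((s["tcp_pos"]-np.array([*hub,0]))@np.c_[ex,ey]).round(4),"F",np.round(s["wrist_force"],1))
    print("R",R.round(3).tolist(),"shift cm",(R.T@(p-s["tcp_pos"])*100).round(2),"yawerr",np.degrees(np.arctan2(R[1,1],R[0,1])-np.arctan2(-ex[1],-ex[0])))
E
python3 -c "
from h import *
go(-.054,-.055,.2)"
```

```text
t 0.1 tcp [0.2591 0.5682 0.2215] local [-0.2551  0.7261] F [ 0.3  0.5 -0.3]
R [[0.91, -0.415, -0.001], [-0.415, -0.91, -0.002], [0.0, 0.002, -1.0]] shift cm [54.45 59.5   2.28] yawerr 61.978041778482705
```

Emit:
{"method": "drive_tool", "body": {
  "rows": [
    {"tx":0,"ty":0,"tz":0,"ax":0,"ay":0,"az":0.12,"claw":0},
    {"tx":0,"ty":0,"tz":0,"ax":0,"ay":0,"az":0.12,"claw":0},
    {"tx":0,"ty":0,"tz":0,"ax":0,"ay":0,"az":0.12,"claw":0},
    {"tx":0,"ty":0,"tz":0,"ax":0,"ay":0,"az":0.12,"claw":0},
    {"tx":0,"ty":0,"tz":0,"ax":0,"ay":0,"az":0.12,"claw":0},
    {"tx":0,"ty":0,"tz":0,"ax":0,"ay":0,"az":0.12,"claw":0},
    {"tx":0,"ty":0,"tz":0,"ax":0,"ay":0,"az":0.12,"claw":0},
    {"tx":0,"ty":0,"tz":0,"ax":0,"ay":0,"az":0.12,"claw":0},
    {"tx":0,"ty":0,"tz":0,"ax":0,"ay":0,"az":0.12,"claw":0},
    {"tx":0,"ty":0,"tz":0,"ax":0,"ay":0,"az":0,"claw":0}
  ]
}}

```text
time_s: 0.93
tcp_pos: [0.2591, 0.5683, 0.2219]
ee_rot: [[0.061, -0.998, -0.001], [-0.998, -0.061, -0.001], [0.001, 0.001, -1.0]]
wrist_force: [0.3, -0.0, 1.2]
gripper_width: 0.327
gripper_force: 0.0
```

```bash
python3 -c "
from h import *
go(-.054,-.055,.2);print(sense()['joints'])"
```

```text
t 0.9333 tcp [0.2591 0.5683 0.2219] local [-0.255   0.7263] F [ 0.3 -0.   1.2]
R [[0.061, -0.998, -0.001], [-0.998, -0.061, -0.001], [0.001, 0.001, -1.0]] shift cm [ 78.12 -20.12   2.27] yawerr -0.013627887303247144
[ 8.03046398e+01  2.20685091e+01  4.09206012e-01 -2.10196210e-02
 -6.84117168e+01 -7.68105018e+01]
```

Emit:
{"method": "drive_tool", "body": {
  "rows": [
    {"tx":3.5,"ty":-0.9,"tz":0,"ax":0,"ay":0,"az":0,"claw":0},
    {"tx":3.5,"ty":-0.9,"tz":0,"ax":0,"ay":0,"az":0,"claw":0},
    {"tx":3.5,"ty":-0.9,"tz":0,"ax":0,"ay":0,"az":0,"claw":0},
    {"tx":3.5,"ty":-0.9,"tz":0,"ax":0,"ay":0,"az":0,"claw":0},
    {"tx":3.5,"ty":-0.9,"tz":0,"ax":0,"ay":0,"az":0,"claw":0},
    {"tx":3.5,"ty":-0.9,"tz":0,"ax":0,"ay":0,"az":0,"claw":0},
    {"tx":3.5,"ty":-0.9,"tz":0,"ax":0,"ay":0,"az":0,"claw":0},
    {"tx":3.5,"ty":-0.9,"tz":0,"ax":0,"ay":0,"az":0,"claw":0},
    {"tx":3.5,"ty":-0.9,"tz":0,"ax":0,"ay":0,"az":0,"claw":0},
    {"tx":3.5,"ty":-0.9,"tz":0,"ax":0,"ay":0,"az":0,"claw":0}
  ]
}}

```text
time_s: 1.77
tcp_pos: [0.3711, 0.2232, 0.2226]
ee_rot: [[0.067, -0.998, 0.0], [-0.998, -0.067, 0.0], [-0.0, -0.0, -1.0]]
wrist_force: [0.9, 2.0, 0.2]
gripper_width: 0.007
gripper_force: 0.0
```

Emit:
{"method": "drive_tool", "body": {
  "rows": [
    {"tx":3.5,"ty":-0.9,"tz":0,"ax":0,"ay":0,"az":0,"claw":0},
    {"tx":3.5,"ty":-0.9,"tz":0,"ax":0,"ay":0,"az":0,"claw":0},
    {"tx":3.5,"ty":-0.9,"tz":0,"ax":0,"ay":0,"az":0,"claw":0},
    {"tx":3.5,"ty":-0.9,"tz":0,"ax":0,"ay":0,"az":0,"claw":0},
    {"tx":3.5,"ty":-0.9,"tz":0,"ax":0,"ay":0,"az":0,"claw":0},
    {"tx":3.5,"ty":-0.9,"tz":0,"ax":0,"ay":0,"az":0,"claw":0},
    {"tx":3.5,"ty":-0.9,"tz":0,"ax":0,"ay":0,"az":0,"claw":0},
    {"tx":3.5,"ty":-0.9,"tz":0,"ax":0,"ay":0,"az":0,"claw":0},
    {"tx":3.5,"ty":-0.9,"tz":0,"ax":0,"ay":0,"az":0,"claw":0},
    {"tx":3.5,"ty":-0.9,"tz":0,"ax":0,"ay":0,"az":0,"claw":0}
  ]
}}

```text
time_s: 2.6
tcp_pos: [0.483, -0.1205, 0.2225]
ee_rot: [[0.066, -0.998, 0.0], [-0.998, -0.066, 0.0], [-0.0, -0.0, -1.0]]
wrist_force: [1.3, 1.5, -0.4]
gripper_width: -0.0
gripper_force: 0.0
```

```bash
python3 -c "
from h import *
go(-.054,-.055,.1);print(sense()['joints'])"
```

```text
t 2.6 tcp [ 0.483  -0.1205  0.2225] local [-0.0736  0.025 ] F [ 1.3  1.5 -0.4]
R [[0.066, -0.998, 0.0], [-0.998, -0.066, 0.0], [-0.0, -0.0, -1.0]] shift cm [ 8.02 -1.92 12.25] yawerr 0.30271406479568524
[ 4.71172696e+00  9.60013458e+00 -1.69606735e+01 -6.47741869e-03
 -6.34387117e+01 -9.06116486e-01]
```

Emit:
{"method": "drive_tool", "body": {
  "rows": [
    {"tx":3,"ty":-0.7,"tz":0,"ax":0,"ay":0,"az":0,"claw":0},
    {"tx":3,"ty":-0.7,"tz":0,"ax":0,"ay":0,"az":0,"claw":0},
    {"tx":2,"ty":-0.5,"tz":0,"ax":0,"ay":0,"az":0,"claw":0},
    {"tx":0,"ty":0,"tz":3,"ax":0,"ay":0,"az":0,"claw":0},
    {"tx":0,"ty":0,"tz":3,"ax":0,"ay":0,"az":0,"claw":0},
    {"tx":0,"ty":0,"tz":3,"ax":0,"ay":0,"az":0,"claw":0},
    {"tx":0,"ty":0,"tz":3,"ax":0,"ay":0,"az":0,"claw":0},
    {"tx":0,"ty":0,"tz":0,"ax":0,"ay":0,"az":0,"claw":0},
    {"tx":0,"ty":0,"tz":0,"ax":0,"ay":0,"az":0,"claw":0}
  ]
}}

```text
time_s: 3.35
tcp_pos: [0.5061, -0.1973, 0.1016]
ee_rot: [[0.065, -0.998, -0.004], [-0.998, -0.065, -0.0], [-0.0, 0.004, -1.0]]
wrist_force: [-0.4, -0.7, 1.0]
gripper_width: 0.002
gripper_force: 0.0
```

```bash
python3 - <<'E'
from h import *
go(-.054,-.055,.028)
p,d=capture("side");cv2.imwrite("pics/s1.png",cv2.resize(p[130:290,200:400,::-1],None,fx=3.5,fy=3.5,interpolation=cv2.INTER_CUBIC))
E
```

```text
t 3.35 tcp [ 0.5061 -0.1973  0.1016] local [-0.0553 -0.0531] F [-0.4 -0.7  1. ]
R [[0.065, -0.998, -0.004], [-0.998, -0.065, -0.0], [-0.0, 0.004, -1.0]] shift cm [ 0.2  -0.15  7.36] yawerr 0.23614664844251956
```

View pics/s1.png

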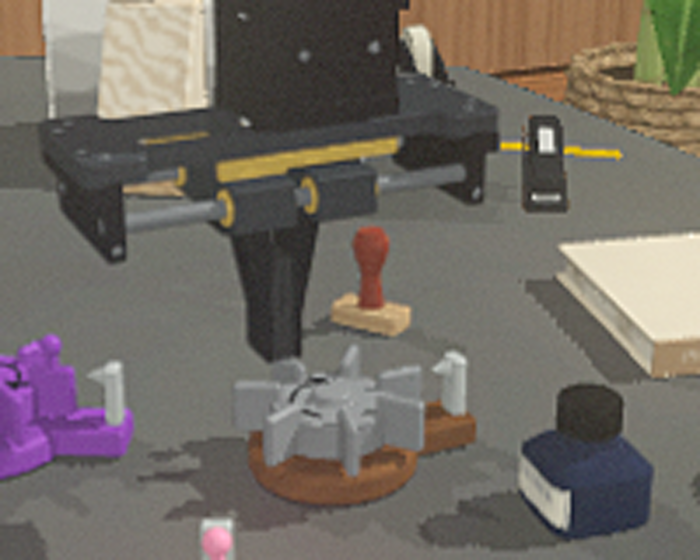

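Emit:
{"method": "drive_tool", "body": {
  "rows": [
    {"tx":0.2,"ty":-0.1,"tz":2,"ax":0,"ay":0,"az":0,"claw":0},
    {"tx":0,"ty":0,"tz":2,"ax":0,"ay":0,"az":0,"claw":0},
    {"tx":0,"ty":0,"tz":2,"ax":0,"ay":0,"az":0,"claw":0},
    {"tx":0,"ty":0,"tz":1.2,"ax":0,"ay":0,"az":0,"claw":0},
    {"tx":0,"ty":0,"tz":0,"ax":0,"ay":0,"az":0,"claw":0},
    {"tx":0,"ty":0,"tz":0,"ax":0,"ay":0,"az":0,"claw":0}
  ]
}}

```text
time_s: 3.9
tcp_pos: [0.5096, -0.1994, 0.0323]
ee_rot: [[0.064, -0.998, 0.003], [-0.998, -0.064, -0.001], [0.001, -0.003, -1.0]]
wrist_force: [0.2, 0.1, 0.4]
gripper_width: 0.006
gripper_force: 0.0
```

Emit:
{"method": "drive_tool", "body": {
  "rows": [
    {"tx":-0.4,"ty":0,"tz":0,"ax":0,"ay":0,"az":0,"claw":0},
    {"tx":-0.4,"ty":0,"tz":0,"ax":0,"ay":0,"az":0,"claw":0},
    {"tx":-0.4,"ty":0,"tz":0,"ax":0,"ay":0,"az":0,"claw":0},
    {"tx":-0.4,"ty":0,"tz":0,"ax":0,"ay":0,"az":0,"claw":0},
    {"tx":-0.4,"ty":0,"tz":0,"ax":0,"ay":0,"az":0,"claw":0},
    {"tx":-0.4,"ty":0,"tz":0,"ax":0,"ay":0,"az":0,"claw":0},
    {"tx":-0.4,"ty":0,"tz":0,"ax":0,"ay":0,"az":0,"claw":0},
    {"tx":0,"ty":0,"tz":0,"ax":0,"ay":0,"az":0,"claw":0}
  ]
}}

```text
time_s: 4.57
tcp_pos: [0.5062, -0.1706, 0.0305]
ee_rot: [[0.064, -0.998, -0.0], [-0.998, -0.064, 0.0], [-0.0, 0.0, -1.0]]
wrist_force: [-1.0, -0.7, -1.2]
gripper_width: 0.008
gripper_force: 0.3
```

```bash
python3 - <<'E'
from h import *
go(-.054,0,.03)
E
```

```text
t 4.5667 tcp [ 0.5062 -0.1706  0.0305] local [-0.0535 -0.0264] F [-1.  -0.7 -1.2]
R [[0.064, -0.998, -0.0], [-0.998, -0.064, 0.0], [-0.0, 0.0, -1.0]] shift cm [-2.64  0.04  0.05] yawerr 0.14831430277103613
```

Emit:
{"method": "drive_tool", "body": {
  "rows": [
    {"tx":-0.4,"ty":0,"tz":0,"ax":0,"ay":0,"az":0,"claw":0},
    {"tx":-0.4,"ty":0,"tz":0,"ax":0,"ay":0,"az":0,"claw":0},
    {"tx":-0.4,"ty":0,"tz":0,"ax":0,"ay":0,"az":0,"claw":0},
    {"tx":-0.4,"ty":0,"tz":0,"ax":0,"ay":0,"az":0,"claw":0},
    {"tx":-0.4,"ty":0,"tz":0,"ax":0,"ay":0,"az":0,"claw":0},
    {"tx":-0.4,"ty":0,"tz":0,"ax":0,"ay":0,"az":0,"claw":0},
    {"tx":-0.2,"ty":0,"tz":0,"ax":0,"ay":0,"az":0,"claw":0},
    {"tx":0,"ty":0,"tz":0,"ax":0,"ay":0,"az":0,"claw":0},
    {"tx":0,"ty":0,"tz":0,"ax":0,"ay":0,"az":0,"claw":0},
    {"tx":0,"ty":0,"tz":0,"ax":0,"ay":0,"az":0,"claw":0}
  ]
}}

```text
time_s: 5.4
tcp_pos: [0.5048, -0.1453, 0.0306]
ee_rot: [[0.063, -0.998, 0.0], [-0.998, -0.063, -0.0], [0.0, -0.0, -1.0]]
wrist_force: [-0.3, -0.8, -0.1]
gripper_width: 0.005
gripper_force: 0.0
```

Emit:
{"method": "drive_tool", "body": {
  "rows": [
    {"tx":0,"ty":1.5,"tz":0,"ax":0,"ay":0,"az":0,"claw":0},
    {"tx":0,"ty":1.5,"tz":0,"ax":0,"ay":0,"az":0,"claw":0},
    {"tx":0,"ty":0,"tz":0,"ax":0,"ay":0,"az":0,"claw":0},
    {"tx":2.0,"ty":0,"tz":0,"ax":0,"ay":0,"az":0,"claw":0},
    {"tx":2.0,"ty":0,"tz":0,"ax":0,"ay":0,"az":0,"claw":0},
    {"tx":1.5,"ty":0,"tz":0,"ax":0,"ay":0,"az":0,"claw":0},
    {"tx":0,"ty":0,"tz":0,"ax":0,"ay":0,"az":0,"claw":0}
  ]
}}

```text
time_s: 5.98
tcp_pos: [0.4793, -0.2042, 0.0307]
ee_rot: [[0.061, -0.998, 0.002], [-0.998, -0.061, -0.001], [0.001, -0.002, -1.0]]
wrist_force: [1.5, -0.4, -0.3]
gripper_width: 0.005
gripper_force: 0.0
```

```bash
python3 - <<'E'
from h import *
go(-.054,-.055,.03)
a,_=capture("top");b,_=capture("side")
a=cv2.resize(a[170:250,285:385,::-1],(500,400),interpolation=cv2.INTER_CUBIC)
b=cv2.resize(b[210:290,255:345,::-1],None,fx=5,fy=5,interpolation=cv2.INTER_CUBIC)[:400]
cv2.imwrite("pics/m1.png",cv2.resize(np.hstack([a,b[:,:300]]),(800,400)))
E
```

```text
t 5.9833 tcp [ 0.4793 -0.2042  0.0307] local [-0.0824 -0.0583] F [ 1.5 -0.4 -0.3]
R [[0.061, -0.998, 0.002], [-0.998, -0.061, -0.001], [0.001, -0.002, -1.0]] shift cm [-0.33 -2.84  0.07] yawerr -0.022678880838108283
```

View pics/m1.png

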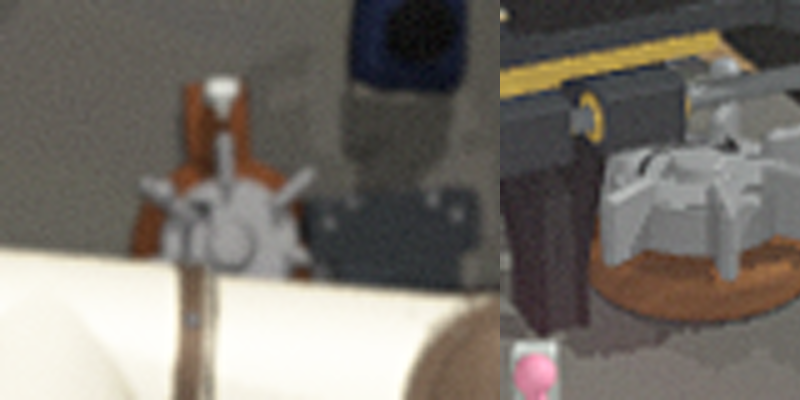

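The first click worked. The ball is now on the upper-left lug, at (155,192) in the crop, one click short. The stand hasn't moved, so I'll repeat the same stroke.

Emit:
{"method": "drive_tool", "body": {
  "rows": [
    {"tx":0,"ty":-1.4,"tz":0,"ax":0,"ay":0,"az":0,"claw":0},
    {"tx":0,"ty":-1.4,"tz":0,"ax":0,"ay":0,"az":0,"claw":0},
    {"tx":0,"ty":0,"tz":0,"ax":0,"ay":0,"az":0,"claw":0},
    {"tx":-0.5,"ty":0,"tz":0,"ax":0,"ay":0,"az":0,"claw":0},
    {"tx":-0.5,"ty":0,"tz":0,"ax":0,"ay":0,"az":0,"claw":0},
    {"tx":-0.5,"ty":0,"tz":0,"ax":0,"ay":0,"az":0,"claw":0},
    {"tx":-0.4,"ty":0,"tz":0,"ax":0,"ay":0,"az":0,"claw":0},
    {"tx":-0.4,"ty":0,"tz":0,"ax":0,"ay":0,"az":0,"claw":0},
    {"tx":-0.4,"ty":0,"tz":0,"ax":0,"ay":0,"az":0,"claw":0},
    {"tx":-0.4,"ty":0,"tz":0,"ax":0,"ay":0,"az":0,"claw":0}
  ]
}}

```text
time_s: 6.92
tcp_pos: [0.5006, -0.1696, 0.0304]
ee_rot: [[0.063, -0.998, -0.008], [-0.998, -0.063, -0.0], [-0.0, 0.008, -1.0]]
wrist_force: [-8.9, -5.2, 6.7]
gripper_width: 0.007
gripper_force: 4.3
```

Emit:
{"method": "drive_tool", "body": {
  "rows": [
    {"tx":-0.4,"ty":0,"tz":0,"ax":0,"ay":0,"az":0,"claw":0},
    {"tx":-0.4,"ty":0,"tz":0,"ax":0,"ay":0,"az":0,"claw":0},
    {"tx":-0.4,"ty":0,"tz":0,"ax":0,"ay":0,"az":0,"claw":0},
    {"tx":-0.4,"ty":0,"tz":0,"ax":0,"ay":0,"az":0,"claw":0},
    {"tx":-0.4,"ty":0,"tz":0,"ax":0,"ay":0,"az":0,"claw":0},
    {"tx":-0.4,"ty":0,"tz":0,"ax":0,"ay":0,"az":0,"claw":0},
    {"tx":-0.4,"ty":0,"tz":0,"ax":0,"ay":0,"az":0,"claw":0},
    {"tx":0,"ty":0,"tz":0,"ax":0,"ay":0,"az":0,"claw":0},
    {"tx":0,"ty":0,"tz":0,"ax":0,"ay":0,"az":0,"claw":0},
    {"tx":0,"ty":0,"tz":0,"ax":0,"ay":0,"az":0,"claw":0}
  ]
}}

```text
time_s: 7.75
tcp_pos: [0.4976, -0.1408, 0.0299]
ee_rot: [[0.062, -0.998, -0.01], [-0.998, -0.062, 0.001], [-0.001, 0.009, -1.0]]
wrist_force: [-6.9, 1.9, 5.4]
gripper_width: 0.005
gripper_force: 3.7
```

```bash
python3 - <<'E'
from h import *
go(-.09,0,.15)
E
```

```text
t 7.75 tcp [ 0.4976 -0.1408  0.0299] local [-0.0602  0.0038] F [-6.9  1.9  5.4]
R [[0.062, -0.998, -0.01], [-0.998, -0.062, 0.001], [-0.001, 0.009, -1.0]] shift cm [  0.36   3.09 -11.98] yawerr 0.06348072785043918
```

There's 7 N of radial force, so the finger is bearing against something. I'll back straight out and look.

Emit:
{"method": "drive_tool", "body": {
  "rows": [
    {"tx":0,"ty":1.0,"tz":0,"ax":0,"ay":0,"az":0,"claw":0},
    {"tx":0,"ty":1.5,"tz":0,"ax":0,"ay":0,"az":0,"claw":0},
    {"tx":0,"ty":1.5,"tz":0,"ax":0,"ay":0,"az":0,"claw":0},
    {"tx":0,"ty":0,"tz":-3,"ax":0,"ay":0,"az":0,"claw":0},
    {"tx":0,"ty":0,"tz":-4,"ax":0,"ay":0,"az":0,"claw":0},
    {"tx":0,"ty":0,"tz":-4,"ax":0,"ay":0,"az":0,"claw":0},
    {"tx":0,"ty":2,"tz":-4,"ax":0,"ay":0,"az":0,"claw":0},
    {"tx":0,"ty":4,"tz":0,"ax":0,"ay":0,"az":0,"claw":0},
    {"tx":0,"ty":3,"tz":0,"ax":0,"ay":0,"az":0,"claw":0}
  ]
}}

```text
time_s: 8.5
tcp_pos: [0.3738, -0.1493, 0.1798]
ee_rot: [[0.063, -0.998, 0.007], [-0.998, -0.063, 0.001], [-0.0, -0.007, -1.0]]
wrist_force: [-1.2, 0.3, -0.2]
gripper_width: 0.006
gripper_force: 0.0
```

```bash
python3 - <<'E'
from h import *
go(-.09,0,.15)
a,_=capture("top");b,_=capture("side")
a=cv2.resize(a[170:250,285:385,::-1],(500,400),interpolation=cv2.INTER_CUBIC)
b=cv2.resize(b[210:290,258:338,::-1],(400,400),interpolation=cv2.INTER_CUBIC)
cv2.imwrite("pics/m2.png",cv2.resize(np.hstack([a,b]),(800,356)))
E
```

```text
t 8.5 tcp [ 0.3738 -0.1493  0.1798] local [-0.1843  0.0029] F [-1.2  0.3 -0.2]
R [[0.063, -0.998, 0.007], [-0.998, -0.063, 0.001], [-0.0, -0.007, -1.0]] shift cm [ 0.31 -9.41  3.05] yawerr 0.09507831543160948
```

View pics/m2.png

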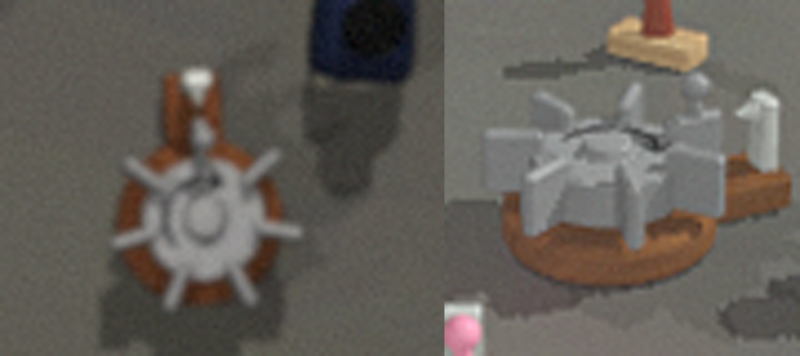

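The ball lug is at the pointer: the ball at (203,128) lines up with the pointer tip at (197,95) and the hub at (205,215) in the crop. The hub is within about 2 mm of where it started, and the other objects in view look unmoved. The arm is clear, so I'm handing in.

```bash
python3 -c "
from station import *
print(finish_job())"
```

```text
the job is handed in; nothing more can be done
None
```

I flicked the week wheel two clicks clockwise and handed the job in at about 8.5 s. The last pictures show the ball lug resting at the pointer, the stand within about 2 mm of where it stood, and the arm clear. The second stroke pressed on the wheel's edge with about 7–10 N. The stamp and ink bottle look unmoved, but I didn't measure them, and the eraser wasn't in my final pictures. No verdict came back.

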